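# Load the slide cassette into the scanner ramp

### The arm

A 7-joint arm with a two-finger parallel gripper is mounted at the origin on the work surface. World frame = base frame: x ahead of the robot, y to its left, z up, the work surface at z = 0. Lengths are in m, angles in rad, forces in N, time in s.
With the tool pointing down it reaches from about 0.425 to 0.925 m from the base axis. Payload 6.8 kg.
Tool frame: the origin (TCP) lies at the very end of the fingers, on their centre line; the grasp point (between the pads) lies 19 mm behind it; z points along the fingers, y is the line along which they close (so a half turn about z gives the same grasp; the last joint's range is limited). The gripper opens to 85 mm and grips with 20 to 120 N. Pads are 22 mm wide; open, the fingers measure 114 mm over their backs; the gripper's body (76 mm by 85 mm) begins 54 mm behind the grasp point. The pads swing forward as they close: fully open they stand 13 mm farther back than shut.
Start: joints at [1.122, 0.477, 0.022, 1.555, -0.011, 1.109, -0.083], TCP at [0.226, -0.636, 0.231] pointing down, gripper open.
Joint ranges: [-2.96, 2.96], [-0.34, 2.1], [-1.41, 1.46], [0.24, 2.44], [-1.37, 4.51], [0.17, 1.92], [-2.96, 2.96]. Speed limits (rad/s): [2.39, 2.39, 3.14, 3.14, 3.14, 3.14, 3.14].

### API

Orientations are given as a rotation vector (axis times angle).
In Python, from bench import monitor, optics, r gives the robot as it stands.
- The arm moves only by the shell command python3 -m crank 'ROWS' [OPENING] [FORCE]. ROWS is JSON, a list of rows, each a list of 2 entries, a list of its own where there are three numbers: the shift along the tool's x, y, z in cm, then the turn, a rotation vector about the tool's x, y, z in rad. A call has 1 to 5 rows; each row shifts and turns the commanded pose from where the row before left it, along the tool's axes as they then stand; what a row does not reach is not made up. A row lasts 1/10 s, in which the tool goes at most 50 mm and 8.59 degrees, less where a joint would pass 70% of its speed; a pose out of reach is approached as far as the arm can. A call is refused whole if a number of a shift passes 5 or a number of a turn 0.15, either way. A call with a gripper value outside its range is refused whole. OPENING is the finger opening in cm, from 0 to 8.54, set as the call begins (- or left out, the last holds). The fingers move at their own pace and stop on an object; FORCE is the grip in N (left out, the last holds). Time passes only in rows, so rows that do not move let the fingers close. It gives the time, the measured TCP pose, the force, the opening and the grip force at its end, in the units of the state.
- monitor.get_obs(): the state, without advancing time (a new reading comes with each control period).
- optics.grab_frame(name): name is "side" or "top"; returns (picture, depth): 400x640x3 uint8, red, green, blue; 400x640 float32, m along the optical axis (not along the pixel's ray), 0 where there is no reading.
- optics.camera_model(name): a dict with "vertical_fov" (degrees; the focal length in pixels is half the picture's height over the tangent of half this angle, whatever the lens; pixels are square), "cx", "cy" (the principal point, pixels), "R" (3x3) and "t" (3): a world point X has camera coordinates R X + t. Camera axes: x right, y down, z forward; pixel columns grow to the right and rows downward; lengths in m; the calibration is good to about 2 mm. A picture is of the moment at which its call begins. camera_model takes no time and is no camera call.
- r.hand_in(): hands the job in; it is judged then, once.
The state is a dict: "clock": time; "joints": joint angles; "qvel": joint speeds; "tau": joint torques, N m; "tcp_pos": TCP position; "orientation": TCP orientation; "contact_force": force on the tool from outside, world axes, zero at the start; "moment": the same for the moment, N m; "grip_width": finger opening in m; "gripper_force": force on a finger pad.
Only numpy, scipy, OpenCV 4.12 (cv2) and the standard library are available. Lean on these libraries where they do the work, as an engineer would, in place of code of your own. Each camera call takes 0.05 s, during which the arm holds its last target. There are 200 camera calls.

### The job

Push the flat slide cassette, short end first, up the slide scanner's shallow loading ramp between its side rails, and leave it lying flat on the ramp, resting squarely against the stop bar at the top. Push it along the surface, do not lift it, and do not disturb the jar, the tip rack or the dishes.

Things in the scene. Friction and masses are not known exactly. Their poses are not given: they have to be found in the camera images.
- cassette: Solid grey plastic slide cassette, 110 x 90 x 32 mm, about 0.3 kg, four glass slides flush in its top. Too wide to grasp; slides on table and ramp. Origin: centre of underside; x along the length, y the width, z up. Either short end may lead. Starts flat on the table, centre 100 to 130 mm before the ramp's foot, up to 40 mm off its centre line, turned up to 0.4 rad from it.
- deck: Fixed sloping aluminium deck of the loading ramp, 130 mm wide, 220 mm long from foot to stop, rising 0.17 rad (9.7 degrees). Origin: middle of the foot edge, where its surface meets the table (z = 0, no step). x points up along the slope, y across it, z square out of its surface (x and z are tilted by 0.17 rad). The cassette stays where it is left on the slope.
- stop (a point): Centre of the lower edge of the stop bar's face, on the deck surface at the top of the ramp (deck frame x = 220 mm, y = 0). The bar is dark steel, 112 mm wide, 26 mm high; the white scanner housing, 220 x 220 mm, 75 mm tall in front and 130 mm at the back, stands right behind it.
- jar: Bystander: glass jar with blue cap, 60 mm diameter, 95 mm tall, origin at the centre of its underside.
- tip_rack: Bystander: clear box of pipette tips, 120 x 85 mm, 59 mm tall, origin at the centre of its underside.
- dishes: Bystander: stack of two small culture dishes, 57 mm diameter, 30 mm tall, origin at the centre of its underside.
- rails (a point): Point on the deck's centre line (deck frame x = 35 mm) where the parallel part of the two grey side rails begins. Rails: 12 mm high, 6 mm thick, 98 mm apart inside from here up to the stop; below here they flare outwards, to about 120 mm apart at the foot of the deck.
Not all that is in view belongs to the job. Leave any blue or green look-alike of the cassette alone.

How it is judged:
By the outcome, as a careful person would: the job done as asked, in the order asked, and still so for the second after the job is handed in, with the robot touching nothing.
It also fails if it takes over 54 s, if anything falls off the work surface, if the arm or the gripper's body presses on something with over 40 N, if the wrist force passes 120 N, or if a joint passes its speed limit or range.

## Working session

There is one attempt and no reset: what is moved stays moved. The work goes in short steps, Python scripts to look and compute and a shell command to move; the robot and the scene stay as the last step left them, time stands still between calls to the robot, and variables do not carry over. Pictures are saved under pics/ and viewed, at most 10 in all, crops included, and the job is handed in when it is done.

```bash
mkdir -p pics; ls; python3 - <<'E'
from bench import monitor, optics, r
import cv2,numpy as np
o=monitor.get_obs()
for k in ("clock","tcp_pos","orientation","contact_force","grip_width"): print(k,o[k])
for n in ("top","side"):
    p,d=optics.grab_frame(n); cv2.imwrite(f"pics/{n}0.png",p[:,:,::-1]); np.save(f"pics/{n}0.npy",d)
    print(n,optics.camera_model(n))
E
```

```text
pics
clock 0.0
tcp_pos [ 0.22538596 -0.63562291  0.23029002]
orientation [-3.09429295e+00 -5.32403205e-01  7.03923617e-04]
contact_force [ 0.55394218 -0.04056895  0.41555618]
grip_width 0.0855210553009105
top {'vertical_fov': 49.576033218241825, 'cx': 319.7698877412778, 'cy': 199.19600822771454, 'R': array([[ 0.018559  , -0.99965768,  0.01844149],
       [-0.99715015, -0.01985514, -0.07278291],
       [ 0.07312415, -0.01703816, -0.9971773 ]]), 't': array([-0.12085857,  0.6219262 ,  1.09111005])}
side {'vertical_fov': 51.70086341111759, 'cx': 315.56443836895545, 'cy': 199.6985234310443, 'R': array([[ 0.97300257, -0.23074243,  0.00489082],
       [-0.17717839, -0.76037618, -0.62484869],
       [ 0.14789797,  0.60711284, -0.78073055]]), 't': array([-0.64603414,  0.05540347,  1.07035253])}
```

View pics/top0.png

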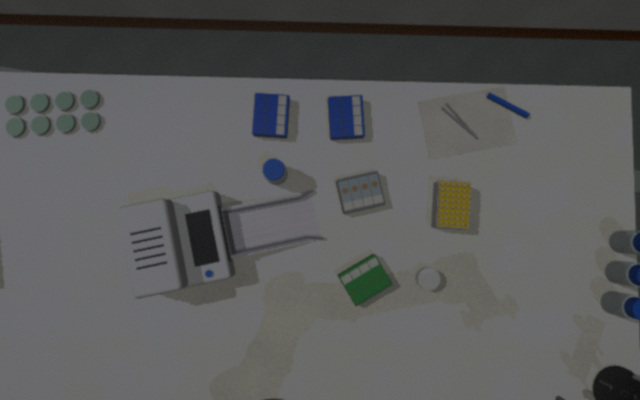

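View pics/side0.png

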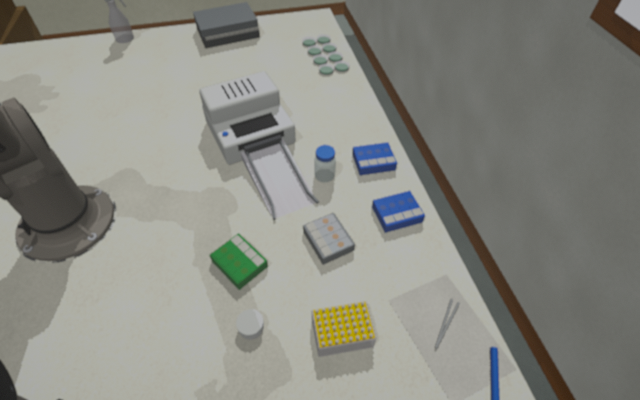

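The top view shows the cassette at about (360,192), the ramp from its foot (~320,218) to its stop (~230,232), the jar at (275,170), the rack at (453,205), the dishes at (429,279) and the green look-alike at (365,279). The side view agrees: cassette (328,238), ramp foot ~(295,210), jar (325,163).

```bash
cat > h.py <<'E'
import numpy as np,cv2
from bench import monitor, optics, r
def cloud(n,d):
    m=optics.camera_model(n); f=200/np.tan(np.radians(m["vertical_fov"]/2))
    v,u=np.mgrid[:400,:640]
    P=np.stack([(u-m["cx"])*d/f,(v-m["cy"])*d/f,d],-1)
    return (P-m["t"])@m["R"]
def proj(n,X):
    m=optics.camera_model(n); f=200/np.tan(np.radians(m["vertical_fov"]/2))
    c=np.atleast_2d(X)@m["R"].T+m["t"]; return c[:,:2]/c[:,2:]*f+[m["cx"],m["cy"]]
def rect(pts):
    (c,s,a)=cv2.minAreaRect(pts[:,:2].astype(np.float32)*1000); return np.round(c,1),np.round(s,1),round(a,1)
E
python3 - <<'E'
from h import *
for n in ("top","side"):
    d=np.load(f"pics/{n}0.npy"); P=cloud(n,d); ok=d>0
    cen={"top":dict(cas=(360,192),green=(365,279),dish=(429,279),rack=(453,205),jar=(274,170),deck=(275,225)),
         "side":dict(cas=(328,238),green=(238,262),dish=(250,325),rack=(343,325),jar=(325,152),deck=(275,180))}[n]
    print(n,"valid",ok.mean())
    for k,(u,v) in cen.items():
        x=P[v,u]; 
        m=ok&(abs(P[...,2]-x[2])<.008)&(np.hypot(P[...,0]-x[0],P[...,1]-x[1])<.085)
        l,lab=cv2.connectedComponents(m.astype(np.uint8)); m=lab==lab[v,u]
        print(k,np.round(x,3),m.sum(),np.round(P[m].mean(0),3),rect(P[m]))
    img=cv2.imread(f"pics/{n}0.png")
    u0,v0,w,h=dict(top=(215,150,190,120),side=(225,125,150,150))[n]
    c=cv2.resize(img[v0:v0+h,u0:u0+w],None,fx=4,fy=4,interpolation=cv2.INTER_CUBIC)
    cv2.imwrite(f"pics/{n}c.png",np.clip(c*(1.8 if n=="top" else 1.),0,255).astype(np.uint8))
E
```

```text
top valid 0.9960546875
cas [ 0.644 -0.212  0.03 ] 1492 [ 0.644 -0.211  0.032] (array([ 644.3, -212.1]), array([ 90. , 110.4]), 13.9)
green [ 0.424 -0.227  0.033] 1551 [ 0.421 -0.226  0.032] (array([ 421.3, -226.1]), array([ 90.5, 110.1]), 31.4)
dish [ 0.426 -0.391  0.027] 413 [ 0.427 -0.387  0.03 ] (array([ 426.5, -387.8]), array([56.5, 55.8]), 22.2)
rack [ 0.614 -0.446  0.048] 1249 [ 0.615 -0.442  0.052] (array([ 615.4, -445.2]), array([ 86.5, 120.3]), 86.8)
jar [0.687 0.004 0.095] 371 [0.69  0.007 0.095] (array([688.9,   8. ]), array([51.3, 50.8]), 88.9)
deck [0.556 0.005 0.018] 1686 [0.561 0.005 0.019] (array([561.7,   1.2]), array([129.9, 133.8]), 13.4)
side valid 0.99614453125
cas [ 0.642 -0.224  0.03 ] 1431 [ 0.644 -0.218  0.031] (array([ 644.9, -213.9]), array([ 91.3, 110.8]), 14.1)
green [ 0.421 -0.241  0.031] 1625 [ 0.422 -0.232  0.031] (array([ 421.6, -228. ]), array([ 90.7, 112.8]), 31.0)
dish [ 0.428 -0.398  0.029] 577 [ 0.427 -0.391  0.029] (array([ 426.7, -389.2]), array([57.2, 54.9]), 81.5)
rack [ 0.614 -0.452  0.053] 2316 [ 0.614 -0.451  0.053] (array([ 615.5, -448.2]), array([ 84.1, 119.8]), 86.6)
jar [0.691 0.005 0.091] 266 [0.689 0.002 0.093] (array([689.4,   4.1]), array([51.7, 52. ]), 59.5)
deck [0.549 0.002 0.018] 1282 [0.557 0.003 0.018] (array([561.9,   3.1]), array([132.4, 139.1]), 15.8)
```

View pics/topc.png

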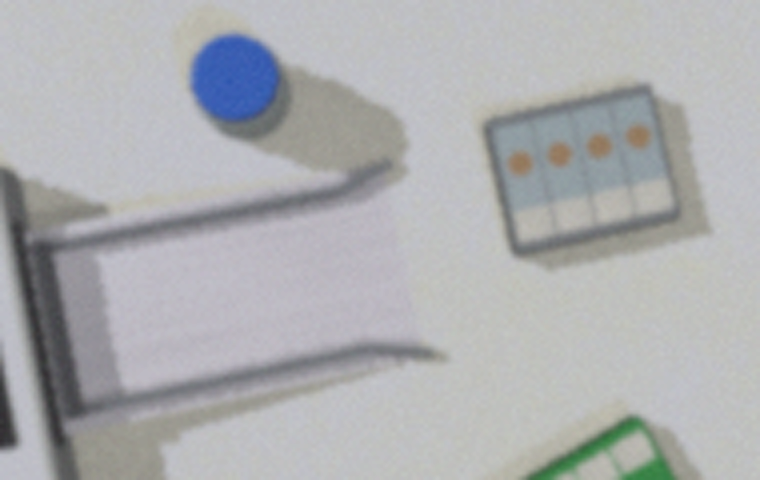

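View pics/sidec.png

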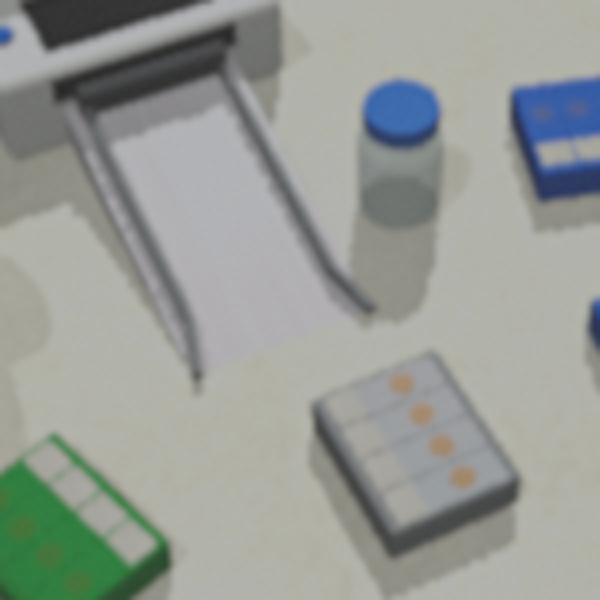

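Both views agree on the cassette: centre (0.6445,-0.213), long axis at 104°, top at 32 mm. Next, the deck frame from the depth.

```bash
python3 - <<'E'
from h import *
for n in ("top","side"):
    d=np.load(f"pics/{n}0.npy"); P=cloud(n,d)
    m=np.zeros((400,640),np.uint8)
    poly={"top":[[242,212],[305,199],[313,235],[246,248]],"side":[[256,163],[277,155],[300,195],[277,210]]}[n]
    cv2.fillPoly(m,[np.array(poly)],1); Q=P[(m>0)&(d>0)]
    for i in range(4):
        A=np.c_[Q[:,:2],np.ones(len(Q))]; c=np.linalg.lstsq(A,Q[:,2],rcond=None)[0]; e=Q[:,2]-A@c; Q=Q[abs(e)<max(.004,2*e.std())]
    g=c[:2]; print(n,"plane slope",np.arctan(np.hypot(*g)),"heading deg",np.degrees(np.arctan2(g[1],g[0])),"std",e.std())
    # rails: points 6..16mm above plane with z, within lateral
    R=P[d>0]; hd=g/np.hypot(*g); 
    foot=-c[2]/np.hypot(*g)   # hd.x = foot
    s=R[:,:2]@hd-foot; t=R[:,:2]@np.array([-hd[1],hd[0]]); h=R[:,2]-(np.c_[R[:,:2],np.ones(len(R))]@c)
    t0=np.median(Q[:,:2]@np.array([-hd[1],hd[0]]))
    k=(s>.05)&(s<.19)&(h>.007)&(h<.016)&(abs(t-t0)<.075)
    L=[]
    for sg in (1,-1):
        kk=k&(sg*(t-t0)>.03); f=np.polyfit(s[kk],t[kk],1); L.append(f); print("rail",kk.sum(),"t at .05,.2:",np.polyval(f,[.05,.2]),"angle",np.degrees(f[0]))
    # stop: first points 18..26 mm above deck
    k=(s>.15)&(s<.27)&(h>.016)&(h<.022)&(abs(t-t0)<.04); print("stop s pct",np.percentile(s[k],[2,10,25,50]) if k.any() else None)
    a=np.mean([f[0] for f in L]); tm=np.mean([f[1] for f in L]); nv=np.array([-hd[1],hd[0]])
    ax=hd+a*nv; ax/=np.hypot(*ax); print("axis heading",np.degrees(np.arctan2(ax[1],ax[0])),"foot by plane",hd*foot+nv*tm, "stop pt est", hd*(foot+.2168)+nv*(tm+a*.2168))
E
```

```text
top plane slope 0.17002185022423927 heading deg 103.11629054470443 std 0.0017932646424772766
rail 126 t at .05,.2: [-0.49550642 -0.49532787] angle 0.06820069142729428
rail 137 t at .05,.2: [-0.59911115 -0.59940836] angle -0.11352719695219078
stop s pct [0.21530261 0.22408505 0.22897385 0.22947849]
axis heading 103.09362729312393 foot by plane [ 0.58458977 -0.09716591] stop pt est [0.53547525 0.11399756]
side plane slope 0.17034841125881267 heading deg 104.586106280891 std 0.0017345720540480835
rail 111 t at .05,.2: [-0.49048593 -0.49508637] angle -1.7572387672944814
rail 111 t at .05,.2: [-0.5946156  -0.59824409] angle -1.3859814022334942
stop s pct [0.20600821 0.20661555 0.2082477  0.21036189]
axis heading 103.0148901740683 foot by plane [ 0.58361303 -0.09380782] stop pt est [0.53477038 0.11750238]
```

```bash
cat >> h.py <<'E'
from scipy.spatial.transform import Rotation as Ro
F=np.array([.584,-.0955,0]); H=np.radians(103.05); U=np.array([np.cos(H),np.sin(H),0]); N=np.array([-U[1],U[0],0])
def cas(n="top",guess=None,save=None):
    p,d=optics.grab_frame(n); P=cloud(n,d)
    if save: cv2.imwrite(save,p[:,:,::-1])
    return p,d,P
def st():
    o=monitor.get_obs(); R=Ro.from_rotvec(o["orientation"]); q=o["tcp_pos"]-F
    print("t",round(o["clock"],2),"tcp s,t,z mm",np.round([q@U*1e3,q@N*1e3,q[2]*1e3],1),"f(u,n,z)",np.round([o["contact_force"]@U,o["contact_force"]@N,o["contact_force"][2]],1),"w",round(o["grip_width"],4))
    return o,R
def need(s,t,z,ydir,tilt=0):
    """shift (cm, in the present tool axes) and turn to TCP at ramp coords (m), tool y along ydir, z down"""
    o,R=st(); X=F+s*U+t*N+[0,0,z]
    Z=np.array([0,0,-1.]); best=None
    for sg in(1,-1):
        y=sg*ydir; M=Ro.from_matrix(np.c_[np.cross(y,Z),y,Z])
        M=Ro.from_rotvec(tilt*np.cross(Z,U))*M
        v=(R.inv()*M).as_rotvec()
        print("turn",np.round(v,3),"shift now-frame cm",np.round(R.inv().apply(X-o["tcp_pos"])*100,2),"shift in target-frame",np.round(M.inv().apply(X-o["tcp_pos"])*100,2))
    print("joints",np.round(o["joints"],2))
E
python3 -c "
from h import *
need(-.128,-.105,.231,U); need(-.21,0,.1,N,.17)"
```

```text
t 0.1 tcp s,t,z mm [-445.3  471.3  230.4] f(u,n,z) [ 0.3  0.8 -0.6] w 0.0855
turn [-0.000e+00 -3.000e-03 -3.029e+00] shift now-frame cm [ 6.084e+01 -2.502e+01 -2.000e-02] shift in target-frame [-57.63  31.73  -0.06]
turn [-0.002  0.     0.113] shift now-frame cm [ 6.084e+01 -2.502e+01 -2.000e-02] shift in target-frame [ 57.63 -31.73  -0.06]
joints [ 1.12  0.48  0.02  1.56 -0.01  1.11 -0.08]
t 0.1 tcp s,t,z mm [-445.3  471.3  230.4] f(u,n,z) [ 0.3  0.8 -0.6] w 0.0855
turn [ 0.142 -0.126  1.679] shift now-frame cm [ 49.48 -18.04  13.07] shift in target-frame [-20.98 -47.13  16.83]
turn [ 0.122  0.138 -1.454] shift now-frame cm [ 49.48 -18.04  13.07] shift in target-frame [20.98 47.13 16.83]
joints [ 1.12  0.48  0.02  1.56 -0.01  1.11 -0.08]
```

```bash
python3 -m crank '[[[3,-1.65,0],[0,0,0.1]],[[3,-1.65,0],[0,0,0.013]],[[3,-1.65,0],[0,0,0]],[[3,-1.65,0],[0,0,0]],[[3,-1.65,0],[0,0,0]]]' 5 40
python3 -m crank '[[[3,-1.65,0],[0,0,0]],[[3,-1.65,0],[0,0,0]],[[3,-1.65,0],[0,0,0]],[[3,-1.65,0],[0,0,0]],[[3,-1.65,0],[0,0,0]]]'
python3 -m crank '[[[3,-1.65,0],[0,0,0]],[[3,-1.65,0],[0,0,0]],[[3,-1.65,0],[0,0,0]],[[3,-1.65,0],[0,0,0]],[[3,-1.65,0],[0,0,0]]]'
python3 -m crank '[[[3,-1.65,0],[0,0,0]],[[3,-1.65,0],[0,0,0]],[[3,-1.65,0],[0,0,0]],[[0,0,0],[0,0,0]],[[0,0,0],[0,0,0]]]'
python3 -c "
from h import *
need(-.128,-.105,.012,U)"
```

```text
clock: 0.6
tcp_pos: [0.3508, -0.5176, 0.2309]
orientation: [-3.121, -0.357, 0.001]
contact_force: [-0.1, -0.2, -1.2]
grip_width: 0.0503
gripper_force: 0.0
clock: 1.1
tcp_pos: [0.4782, -0.4034, 0.2309]
orientation: [-3.121, -0.357, 0.001]
contact_force: [0.5, -0.5, 0.5]
grip_width: 0.0499
gripper_force: 0.0
clock: 1.6
tcp_pos: [0.6057, -0.2893, 0.2308]
orientation: [-3.121, -0.357, 0.001]
contact_force: [0.9, -1.1, 0.3]
grip_width: 0.0497
gripper_force: 0.0
clock: 2.1
tcp_pos: [0.6817, -0.2208, 0.2304]
orientation: [-3.12, -0.36, 0.002]
contact_force: [-0.1, 0.2, 0.1]
grip_width: 0.0502
gripper_force: 0.0
t 2.1 tcp s,t,z mm [-144.1  -66.9  230.4] f(u,n,z) [0.2 0.1 0.1] w 0.0502
turn [-2.00e-03 -1.00e-03 -3.14e+00] shift now-frame cm [ 3.84 -1.58 21.84] shift in target-frame [-3.81  1.61 21.84]
turn [-0.001  0.001  0.002] shift now-frame cm [ 3.84 -1.58 21.84] shift in target-frame [ 3.81 -1.61 21.84]
joints [ 0.3   0.55 -0.11  1.43  0.06  1.16 -1.16]
```

```bash
python3 -m crank '[[[3.8,-1.6,0],[0,0,0]],[[0,0,4],[0,0,0]],[[0,0,4],[0,0,0]],[[0,0,4],[0,0,0]],[[0,0,3],[0,0,0]]]'
python3 -m crank '[[[0,0,2.5],[0,0,0]],[[0,0,2],[0,0,0]],[[0,0,1.5],[0,0,0]],[[0,0,0.8],[0,0,0]],[[0,0,0],[0,0,0]]]'
python3 -c "
from h import *
need(-.128,-.088,.012,U)"
```

```text
clock: 2.6
tcp_pos: [0.7125, -0.1997, 0.0784]
orientation: [3.121, 0.354, -0.006]
contact_force: [0.3, 0.8, 0.3]
grip_width: 0.05
gripper_force: 0.0
clock: 3.1
tcp_pos: [0.714, -0.1983, 0.0124]
orientation: [-3.121, -0.356, 0.003]
contact_force: [0.6, 0.5, 0.5]
grip_width: 0.0499
gripper_force: 0.0
t 3.1 tcp s,t,z mm [-129.5 -103.4   12.4] f(u,n,z) [ 0.4 -0.7  0.5] w 0.0499
turn [3.000e-03 1.000e-03 3.141e+00] shift now-frame cm [-1.54 -0.15  0.04] shift in target-frame [1.54 0.15 0.04]
turn [-0.     0.002 -0.001] shift now-frame cm [-1.54 -0.15  0.04] shift in target-frame [-1.54 -0.15  0.04]
joints [ 0.25  0.81 -0.1   1.5   0.1   0.83 -1.23]
```

```bash
python3 -m crank '[[[-0.8,0,0],[0,0,0]],[[-0.5,0,0],[0,0,0]],[[-0.4,0,0],[0,0,0]],[[-0.4,0,0],[0,0,0]],[[-0.4,0,0],[0,0,0]]]'
python3 -m crank '[[[-0.4,0,0],[0,0,0]],[[-0.4,0,0],[0,0,0]],[[-0.4,0,0],[0,0,0]],[[-0.4,0,0],[0,0,0]],[[-0.4,0,0],[0,0,0]]]'
python3 -m crank '[[[-0.2,0,0],[0,0,0]],[[0,0,0],[0,0,0]],[[2,0,0],[0,0,0]],[[3,0,0],[0,0,0]],[[0,0,-4],[0,0,0]]]'
cat >> h.py <<'E'
def cassette(zlo=.024,zhi=.04,smin=-.25,smax=-.02):
    """top-face rectangle of the cassette lying on the table: centre s,t and heading error to the ramp, from both views"""
    for n in("side","top"):
        p,d=optics.grab_frame(n); P=cloud(n,d); q=P-F; s=q@U; t=q@N
        m=((d>0)&(P[...,2]>zlo)&(P[...,2]<zhi)&(s>smin)&(s<smax)&(abs(t)<.11)).astype(np.uint8)
        k,lab,stt,_=cv2.connectedComponentsWithStats(m); i=1+np.argmax(stt[1:,4]); k=lab==i
        c,sz,a=cv2.minAreaRect((np.c_[s[k],t[k]]*1000).astype(np.float32)); a=(a+45)%90-45
        print(n,"s,t",np.round(c,1),"size",np.round(sz,1),"heading err deg",round(a,1),"n",k.sum())
E
python3 -c "
from h import *
st(); cassette()"
```

```text
clock: 3.6
tcp_pos: [0.692, -0.2032, 0.0146]
orientation: [3.121, 0.357, 0.006]
contact_force: [4.2, 0.8, 1.2]
grip_width: 0.0497
gripper_force: 2.0
clock: 4.1
tcp_pos: [0.6729, -0.2074, 0.0145]
orientation: [3.121, 0.358, 0.006]
contact_force: [4.8, 1.1, 3.6]
grip_width: 0.0498
gripper_force: 2.7
clock: 4.6
tcp_pos: [0.7138, -0.1934, 0.0444]
orientation: [-3.114, -0.361, 0.023]
contact_force: [0.2, 1.1, -0.6]
grip_width: 0.0498
gripper_force: 0.0
t 4.6 tcp s,t,z mm [-124.7 -104.4   44.4] f(u,n,z) [ 1.1 -0.5 -0.6] w 0.0498
side s,t [-127.3   -2.2] size [ 90.1 113.5] heading err deg -0.3 n 1448
top s,t [-74.1 -20.1] size [56.6 15.3] heading err deg -12.1 n 95
```

```bash
python3 -m crank '[[[0,0,-4],[0,0,0]],[[0,0,-4],[0,0,0]],[[0,0,0],[0,0,0]],[[0,0,0],[0,0,0]],[[0,0,0],[0,0,0]]]'
python3 -c "
from h import *
need(-.225,-.002,.12,N,.17); print(U,N); cassette()"
```

```text
clock: 5.2
tcp_pos: [0.716, -0.1972, 0.1315]
orientation: [-3.121, -0.356, 0.006]
contact_force: [-0.5, 0.2, 0.4]
grip_width: 0.0496
gripper_force: 0.0
t 5.2 tcp s,t,z mm [-128.9 -105.6  131.5] f(u,n,z) [0.3 0.4 0.4] w 0.0496
turn [ 0.136 -0.13   1.566] shift now-frame cm [-10.36   9.61   1.18] shift in target-frame [ 9.66 10.36 -0.49]
turn [ 0.13   0.136 -1.567] shift now-frame cm [-10.36   9.61   1.18] shift in target-frame [ -9.66 -10.36  -0.49]
joints [ 0.25  0.68 -0.11  1.44  0.08  1.02 -1.22]
[-0.22580127  0.97417339  0.        ] [-0.97417339 -0.22580127  0.        ]
side s,t [-127.2   -2.3] size [ 90.7 111.9] heading err deg -0.2 n 1448
top s,t [-72.7 -11. ] size [82.6 22.5] heading err deg -17.7 n 161
```

```bash

python3 -m crank '[[[0,0,0],[0,0,-0.14]],[[0,0,0],[0,0,-0.14]],[[0,0,0],[0,0,-0.14]],[[0,0,0],[0,0,-0.14]],[[0,0,0],[0,0,-0.14]]]' >/dev/null
python3 -m crank '[[[0,0,0],[0,0,-0.14]],[[0,0,0],[0,0,-0.14]],[[0,0,0],[0,0,-0.14]],[[0,0,0],[0,0,-0.14]],[[0,0,0],[0,0,-0.14]]]' >/dev/null
python3 -m crank '[[[0,0,0],[0,0,-0.14]],[[0,0,0],[0,0,-0.03]],[[0,0,0],[0,0,0]],[[0,0,0],[0,0,0]]]'
python3 -c "
from h import *
need(-.225,-.002,.12,N,.17)"
```

```text
clock: 6.7
tcp_pos: [0.7176, -0.197, 0.1327]
orientation: [-1.958, -2.456, 0.001]
contact_force: [0.1, -0.1, 0.6]
grip_width: 0.0498
gripper_force: 0.0
t 6.7 tcp s,t,z mm [-129.1 -107.2  132.7] f(u,n,z) [-0.2 -0.1  0.6] w 0.0498
turn [2.660e-01 1.000e-03 3.127e+00] shift now-frame cm [ -9.63 -10.49   1.28] shift in target-frame [ 9.67 10.52 -0.37]
turn [-0.001  0.17  -0.003] shift now-frame cm [ -9.63 -10.49   1.28] shift in target-frame [ -9.67 -10.52  -0.37]
joints [ 0.47  0.72 -0.47  1.42  0.35  1.08  0.17]
```

```bash

python3 -m crank '[[[-3.2,-3.5,0],[0,0,0]],[[-3.2,-3.5,0],[0,0,0]],[[-3.2,-3.5,0],[0,0,0]],[[0,0,3],[0,0.085,0]],[[-0.3,0,3],[0,0.085,0]]]' >/dev/null
python3 -m crank '[[[-0.5,0,3],[0,0,0]],[[-0.2,0,1.2],[0,0,0]],[[0,0,0],[0,0,0]],[[0,0,0],[0,0,0]]]'
python3 -c "
from h import *
cassette();need(-.194,-.002,.010,N,.17)"
```

```text
clock: 7.6
tcp_pos: [0.6384, -0.3134, 0.032]
orientation: [-1.87, -2.353, -0.16]
contact_force: [0.8, 0.2, 0.8]
grip_width: 0.05
gripper_force: 0.0
side s,t [-127.5   -0.7] size [ 86.8 110.7] heading err deg -0.5 n 1043
top s,t [-125.9   -2.6] size [ 90.  110.6] heading err deg -0.0 n 1501
t 7.7 tcp s,t,z mm [-225.3   -4.1   32.9] f(u,n,z) [-0.1 -0.3 -0.7] w 0.0498
turn [-3.000e-03  4.000e-03 -3.141e+00] shift now-frame cm [ 2.7  -0.22  2.78] shift in target-frame [-2.69  0.21  2.79]
turn [0.003 0.002 0.   ] shift now-frame cm [ 2.7  -0.22  2.78] shift in target-frame [ 2.69 -0.21  2.79]
joints [ 0.74  0.85 -0.5   1.46  0.27  1.01  0.45]
```

```bash

python3 -m crank '[[[-0.2,-0.2,1.1],[0,0,0]],[[-0.2,0,1.1],[0,0,0]],[[1,0,0.17],[0,0,0]],[[1,0,0.17],[0,0,0]],[[0.6,0,0.1],[0,0,0]]]'
python3 -m crank '[[[0.6,0,0.1],[0,0,0]],[[0.6,0,0.1],[0,0,0]],[[0.6,0,0.1],[0,0,0]],[[0.6,0,0.1],[0,0,0]],[[0.6,0,0.1],[0,0,0]]]'
python3 -m crank '[[[0.6,0,0.1],[0,0,0]],[[0.6,0,0.1],[0,0,0]],[[0.6,0,0.1],[0,0,0]],[[0.6,0,0.1],[0,0,0]],[[0,0,0],[0,0,0]]]'
python3 -c "
from h import *
st(); cassette()"
```

```text
clock: 8.2
tcp_pos: [0.6294, -0.287, 0.0085]
orientation: [-1.868, -2.352, -0.161]
contact_force: [-0.5, 0.3, 0.3]
grip_width: 0.0495
gripper_force: 0.0
clock: 8.7
tcp_pos: [0.6227, -0.2603, 0.0088]
orientation: [-1.872, -2.352, -0.159]
contact_force: [0.8, -4.0, 1.3]
grip_width: 0.0499
gripper_force: 1.8
clock: 9.2
tcp_pos: [0.6169, -0.2343, 0.0087]
orientation: [-1.868, -2.352, -0.16]
contact_force: [0.6, 0.3, -0.5]
grip_width: 0.0503
gripper_force: 0.2
t 9.2 tcp s,t,z mm [-142.6   -0.7    8.7] f(u,n,z) [ 0.1 -0.6 -0.5] w 0.0503
side s,t [-65.4   7.3] size [82.6 71.7] heading err deg 0.2 n 525
top s,t [-81.1  -2.5] size [117.3  90.1] heading err deg 0.1 n 1508
```

```bash

python3 -m crank '[[[0.7,0,0.1],[0,0,0]],[[0.7,0,0.1],[0,0,0]],[[0.7,0,0.1],[0,0,0]],[[0.7,0,0.12],[0,0,0]],[[0.7,0,0.12],[0,0,0]]]'
python3 -m crank '[[[0.7,0,0.12],[0,0,0]],[[0.7,0,0.12],[0,0,0]],[[0.7,0,0.12],[0,0,0]],[[0.7,0,0.12],[0,0,0]],[[0,0,0],[0,0,0]]]'
python3 -c "
from h import *
st(); 
p,d=optics.grab_frame('top'); cv2.imwrite('pics/t2.png',np.clip(cv2.resize(p[140:280,210:400,::-1],None,fx=4,fy=4)*1.6,0,255).astype(np.uint8))"
```

```text
clock: 9.8
tcp_pos: [0.6088, -0.2009, 0.009]
orientation: [-1.87, -2.351, -0.159]
contact_force: [0.7, -1.5, -1.4]
grip_width: 0.0503
gripper_force: 1.2
clock: 10.3
tcp_pos: [0.6025, -0.1719, 0.0094]
orientation: [-1.867, -2.352, -0.16]
contact_force: [-0.4, -0.1, 0.0]
grip_width: 0.0498
gripper_force: 0.0
t 10.3 tcp s,t,z mm [-78.6  -0.8   9.4] f(u,n,z) [0.  0.4 0. ] w 0.0498
```

View pics/t2.png

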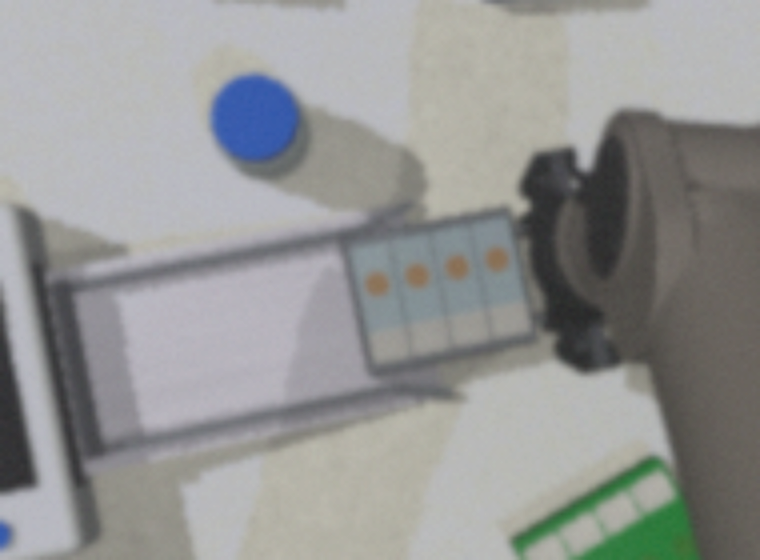

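The picture shows the cassette (350–540, 210–375 in the crop) squarely in the flare, slightly toward the jar side. I'll go on, drifting a little toward the centre.

```bash

python3 -m crank '[[[0.6,-0.05,0.1],[0,0,0]],[[0.6,-0.05,0.1],[0,0,0]],[[0.6,-0.05,0.1],[0,0,0]],[[0.6,-0.05,0.1],[0,0,0]],[[0.6,0,0.1],[0,0,0]]]'
python3 -m crank '[[[0.6,0,0.1],[0,0,0]],[[0.6,0,0.1],[0,0,0]],[[0.6,0,0.1],[0,0,0]],[[0.6,0,0.1],[0,0,0]],[[0.6,0,0.1],[0,0,0]]]'
cat >> h.py <<'E'
T=.17; DX=np.array([*(U[:2]*np.cos(T)),np.sin(T)]); DZ=np.cross(DX,N)
def ondeck():
    """cassette top (points 26..38 mm over the deck) in deck frame"""
    for n in("side","top"):
        p,d=optics.grab_frame(n); q=cloud(n,d)-F; x=q@DX;y=q@N;z=q@DZ
        m=((d>0)&(abs(z-.032)<.006)&(x>-.12)&(x<.25)&(abs(y)<.06)).astype(np.uint8)
        k,lab,stt,_=cv2.connectedComponentsWithStats(m); k=lab==1+np.argmax(stt[1:,4])
        c,sz,a=cv2.minAreaRect((np.c_[x[k],y[k]]*1000).astype(np.float32)); a=(a+45)%90-45
        A=np.c_[x[k],y[k],np.ones(k.sum())]; g=np.linalg.lstsq(A,z[k],rcond=None)[0]
        print(n,"x,y",np.round(c,1),"size",np.round(sz,1),"err deg",round(a,1),"x pct",np.round(np.percentile(x[k],[1,99])*1e3,1),"z",round(z[k].mean()*1e3,1),"tilt deg",np.round(np.degrees(g[:2]),1))
E
python3 -c "
from h import *
st(); ondeck()"
```

```text
clock: 10.85
tcp_pos: [0.5937, -0.1443, 0.0093]
orientation: [-1.87, -2.351, -0.159]
contact_force: [1.0, -3.2, -0.8]
grip_width: 0.0503
gripper_force: 1.5
clock: 11.35
tcp_pos: [0.5867, -0.1143, 0.0093]
orientation: [-1.87, -2.351, -0.159]
contact_force: [0.1, -2.3, -0.9]
grip_width: 0.0497
gripper_force: 1.2
t 11.35 tcp s,t,z mm [-18.9   1.6   9.3] f(u,n,z) [-2.3  0.4 -0.9] w 0.0497
side x,y [67.9 19.4] size [51.5 72.3] err deg -3.0 x pct [ 34.4 101.7] z 32.3 tilt deg [-1.  -1.4]
top x,y [49.1 -0.4] size [113.9  89.7] err deg 0.2 x pct [ -2.  104.9] z 32.8 tilt deg [-0.1 -0.1]
```

```bash

python3 -m crank '[[[0.6,0,0],[0,0,0]],[[0.6,0,0],[0,0,0]],[[0.6,0,0],[0,0,0]],[[0.6,0,0],[0,0,0]],[[0.6,0,0],[0,0,0]]]'
python3 -m crank '[[[0.6,0,0],[0,0,0]],[[0.6,0,0],[0,0,0]],[[0.6,0,0],[0,0,0]],[[0.6,0,0],[0,0,0]],[[0.6,0,0],[0,0,0]]]'
python3 -m crank '[[[0.6,0,0],[0,0,0]],[[0.6,0,0],[0,0,0]],[[0.6,0,0],[0,0,0]],[[0.6,0,0],[0,0,0]],[[0.6,0,0],[0,0,0]]]'
python3 -c "
from h import *
st(); ondeck()"
```

```text
clock: 11.95
tcp_pos: [0.5803, -0.0857, 0.0146]
orientation: [-1.87, -2.351, -0.159]
contact_force: [1.0, -2.0, -2.7]
grip_width: 0.05
gripper_force: 1.2
clock: 12.45
tcp_pos: [0.5736, -0.057, 0.0197]
orientation: [-1.87, -2.351, -0.159]
contact_force: [0.0, -2.2, -2.1]
grip_width: 0.0503
gripper_force: 1.2
clock: 12.95
tcp_pos: [0.567, -0.0281, 0.0248]
orientation: [-1.87, -2.351, -0.159]
contact_force: [0.5, -1.6, -1.7]
grip_width: 0.05
gripper_force: 1.2
t 12.95 tcp s,t,z mm [69.5  1.3 24.8] f(u,n,z) [-1.7 -0.2 -1.7] w 0.05
side x,y [161.6  19.9] size [47.9 59.8] err deg -0.3 x pct [134.1 190.6] z 31.9 tilt deg [-1.1 -1.6]
top x,y [141.7  -0.6] size [107.2  89.6] err deg 0.1 x pct [ 93.3 194.3] z 32.6 tilt deg [-0.1 -0.1]
```

```bash

python3 -m crank '[[[0.4,0,0],[0,0,0]],[[0.4,0,0],[0,0,0]],[[0.4,0,0],[0,0,0]],[[0.3,0,0],[0,0,0]],[[0.2,0,0],[0,0,0]]]'
python3 -m crank '[[[0.2,0,0],[0,0,0]],[[0.1,0,0],[0,0,0]]]'
python3 -c "
from h import *
st(); ondeck()"
```

```text
clock: 13.55
tcp_pos: [0.5634, -0.0122, 0.0277]
orientation: [-1.87, -2.352, -0.159]
contact_force: [0.5, -2.5, -0.3]
grip_width: 0.0497
gripper_force: 1.8
clock: 13.75
tcp_pos: [0.5628, -0.0095, 0.0282]
orientation: [-1.871, -2.352, -0.159]
contact_force: [1.6, -4.6, -0.5]
grip_width: 0.05
gripper_force: 2.0
t 13.75 tcp s,t,z mm [88.6  1.2 28.2] f(u,n,z) [-4.8 -0.5 -0.5] w 0.05
side x,y [189.9  24.8] size [72.2 62.4] err deg 0.0 x pct [156.1 225. ] z 31.4 tilt deg [-4.1 -1.8]
top x,y [162.1  -0.8] size [ 90.  102.4] err deg -0.1 x pct [118.2 212.3] z 32.6 tilt deg [-0.1 -0.1]
```

```bash

for i in 1 2; do :; done
python3 -m crank '[[[0.15,0,0],[0,0,0]],[[0.15,0,0],[0,0,0]]]'
python3 -m crank '[[[0.1,0,0],[0,0,0]],[[0.1,0,0],[0,0,0]]]'
python3 -c "
from h import *
st(); ondeck()"
```

```text
clock: 14.05
tcp_pos: [0.5622, -0.0069, 0.0286]
orientation: [-1.871, -2.351, -0.159]
contact_force: [0.5, -4.3, 1.2]
grip_width: 0.0496
gripper_force: 2.2
clock: 14.25
tcp_pos: [0.5619, -0.0056, 0.0288]
orientation: [-1.871, -2.352, -0.159]
contact_force: [2.8, -8.0, -0.8]
grip_width: 0.05
gripper_force: 4.2
t 14.25 tcp s,t,z mm [92.6  1.2 28.8] f(u,n,z) [-8.4 -0.9 -0.8] w 0.05
side x,y [193.   19.5] size [50.4 67. ] err deg -0.4 x pct [161.  225.5] z 31.4 tilt deg [-3.5 -1.1]
top x,y [ 1.736e+02 -1.000e-01] size [110.2 110.6] err deg -0.1 x pct [123.9 226.7] z 32.3 tilt deg [-1.2  0.3]
```

Force is now rising (2→8 N), which looks like the stop. One more small push to confirm.

```bash

python3 -m crank '[[[0.1,0,0],[0,0,0]],[[0.1,0,0],[0,0,0]],[[0,0,0],[0,0,0]]]'
python3 -m crank '[[[0.1,0,0],[0,0,0]],[[0.1,0,0],[0,0,0]],[[0,0,0],[0,0,0]]]'
python3 -c "
from h import *
st()"
```

```text
clock: 14.65
tcp_pos: [0.5619, -0.0056, 0.0289]
orientation: [-1.874, -2.352, -0.157]
contact_force: [3.9, -9.0, -3.8]
grip_width: 0.0497
gripper_force: 5.5
clock: 14.95
tcp_pos: [0.5619, -0.0056, 0.0291]
orientation: [-1.876, -2.353, -0.156]
contact_force: [4.5, -14.8, -3.4]
grip_width: 0.0501
gripper_force: 7.6
t 14.95 tcp s,t,z mm [92.6  1.2 29.1] f(u,n,z) [-15.5  -1.1  -3.4] w 0.0501
```

TCP no longer advances while the force builds, so it's seated. Backing off slowly and then looking.

```bash

python3 -m crank '[[[-0.3,0,0],[0,0,0]],[[-0.5,0,0],[0,0,0]],[[-1,0,0],[0,0,0]],[[-2,0,0],[0,0,0]],[[-2,0,-2],[0,0,0]]]'
python3 -m crank '[[[-3,0,-3],[0,0,0]],[[-3,0,-3],[0,0,0]],[[-3,0,-3],[0,0,0]],[[-3,0,-3],[0,0,0]],[[-3,0,-3],[0,0,0]]]'
python3 -m crank '[[[-3,0,0],[0,0,0]],[[-3,0,0],[0,0,0]],[[-3,0,0],[0,0,0]],[[0,0,0],[0,0,0]],[[0,0,0],[0,0,0]]]'
python3 -c "
from h import *
st();ondeck()
p,d=optics.grab_frame('side'); q=cv2.resize(p[60:230,180:370,::-1],None,fx=3.5,fy=3.5); cv2.imwrite('pics/s3.png',q)
p,d=optics.grab_frame('top'); cv2.imwrite('pics/t3.png',np.clip(cv2.resize(p[140:280,190:380,::-1],None,fx=4,fy=4)*1.6,0,255).astype(np.uint8))"
```

```text
clock: 15.45
tcp_pos: [0.5722, -0.0586, 0.0376]
orientation: [-1.864, -2.35, -0.157]
contact_force: [-0.4, 1.0, -0.7]
grip_width: 0.0499
gripper_force: 0.0
clock: 15.95
tcp_pos: [0.6132, -0.2293, 0.1628]
orientation: [-1.868, -2.351, -0.161]
contact_force: [0.6, 0.5, -0.8]
grip_width: 0.05
gripper_force: 0.0
clock: 16.45
tcp_pos: [0.6329, -0.3148, 0.1458]
orientation: [-1.87, -2.349, -0.161]
contact_force: [-0.1, 0.7, 0.6]
grip_width: 0.0498
gripper_force: 0.0
t 16.45 tcp s,t,z mm [-224.7    1.8  145.8] f(u,n,z) [ 0.7 -0.1  0.6] w 0.0498
side x,y [162.   -0.7] size [116.1  90.3] err deg 0.3 x pct [105.5 208.7] z 31.9 tilt deg [ 0.4 -0.4]
top x,y [168.4   2.7] size [121.8 102.4] err deg 0.5 x pct [109.  226.4] z 32.4 tilt deg [-0.9  0.1]
```

View pics/s3.png

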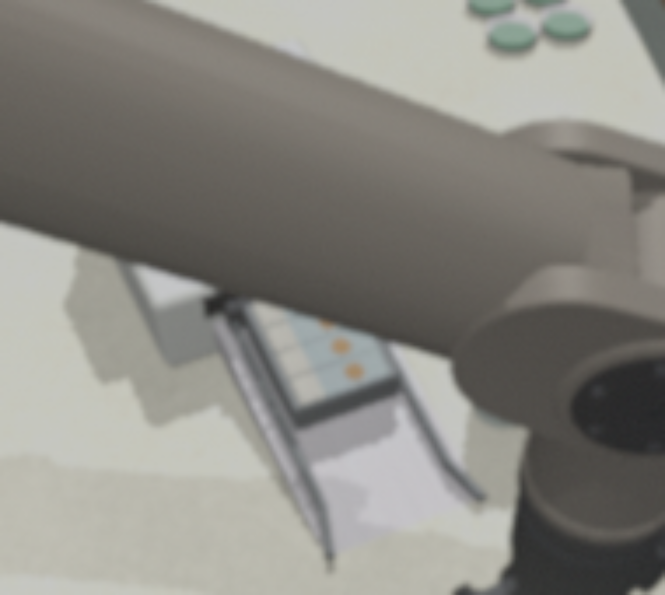

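View pics/t3.png

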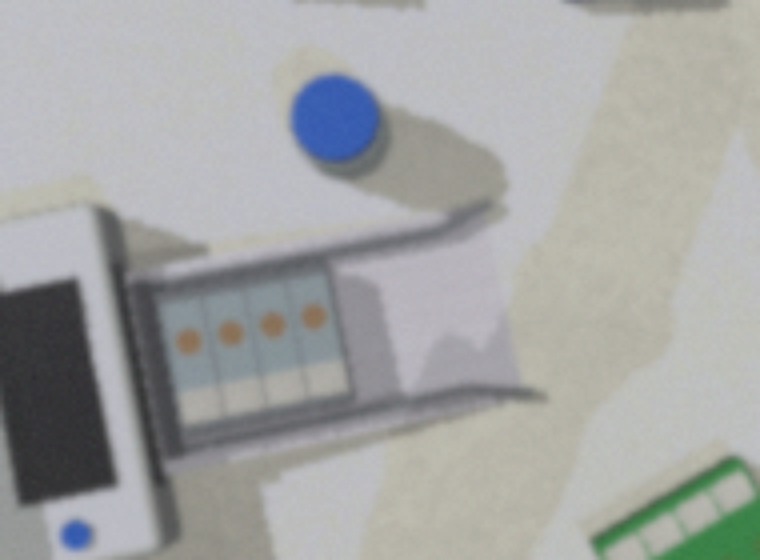

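The cassette lies flat and square between the rails against the stop (crop ~157–350, 265–430). The measured rear edge is about 109 mm up the deck, against 110 expected. The arm is clear and the jar hasn't moved.

```bash
python3 -c "
from bench import r
print(r.hand_in())"
```

```text
the job is handed in; nothing more can be done
None
```

I pushed the cassette up the ramp and left it lying flat and square between the rails against the stop bar, with the arm clear; the job was handed in at about 16.5 s, and no verdict came back.

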